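# Ease the loaded turntable round until the tumbler stands still under the water tap

### The arm

A 7-joint arm with a two-finger parallel gripper is mounted at the origin on the work surface. World frame = base frame: x ahead of the robot, y to its left, z up, the work surface at z = 0. Lengths are in mm, angles in rad, forces in N, time in s.
With the tool pointing down it reaches from about 400 to 875 mm from the base axis. Payload 4.4 kg.
Tool frame: the origin (TCP) lies at the very end of the fingers, on their centre line; the grasp point (between the pads) lies 19 mm behind it; z points along the fingers, y is the line along which they close (so a half turn about z gives the same grasp; the last joint's range is limited). The gripper opens to 85 mm and grips with 20 to 120 N. Pads are 22 mm wide; open, the fingers measure 114 mm over their backs; the gripper's body (76 mm by 85 mm) begins 54 mm behind the grasp point. The pads swing forward as they close: fully open they stand 13 mm farther back than shut.
Start: joints at [-1.302, 0.628, 0.038, 1.517, -0.027, 0.996, -0.02], TCP at [213.554, 613.932, 231.313] pointing down, gripper open.
Joint ranges: [-3.06, 3.06], [-0.37, 2.12], [-1.25, 1.32], [0.18, 2.47], [-1.1, 4.24], [0.23, 1.98], [-2.94, 2.94]. Speed limits (rad/s): [2.57, 2.57, 3.14, 3.14, 3.14, 3.14, 3.14].

### API

Orientations are given as [roll, pitch, yaw] about the fixed x, y, z axes, in that order (R = Rz(yaw) Ry(pitch) Rx(roll)).
In Python, from cell import status, get_image, ctrl, models gives the robot as it stands.
- The arm moves only by the shell command python3 -m handwheel 'ROWS' [OPENING]. ROWS is JSON, a list of rows, each an object with "delta_pos": the shift along the world's x, y, z in cm, a list of three; "yaw": the turn about the world's z in rad. A call has 1 to 10 rows; each row shifts and turns the commanded pose from where the row before left it; what a row does not reach is not made up. A row lasts 1/12 s, in which the tool goes at most 41.7 mm and 7.16 degrees, less where a joint would pass 70% of its speed; a pose out of reach is approached as far as the arm can. A call is refused whole if a number of a shift passes 4.17 or a number of a turn 0.125, either way. A call with a gripper value outside its range is refused whole. OPENING is the opening, from -1 (shut) to 1 (fully open), set as the call begins (- or left out, the last holds). The fingers move at their own pace and stop on an object; the grip force is fixed at half the most. Time passes only in rows, so rows that do not move let the fingers close. It gives the time, the measured TCP pose, the force, the opening and the grip force at its end, in the units of the state.
- status.read_state(): the state, without advancing time (a new reading comes with each control period).
- get_image(name): name is "scene" or "side" or "wrist"; returns a dict with "color" (420x560x3 uint8, red, green, blue), "z_map" (420x560 float32, mm along the optical axis (not along the pixel's ray), 0 where there is no reading), "fx", "fy", "cx", "cy" (pixels), "k1" (the pictures are not rectified: a ray, as slopes to the right and down, at radius r is drawn at 1 + k1 r^2 times it, then the intrinsics apply), "position" and "rotation" of the camera in the world; the wrist camera has in their place "hand_eye" (4x4, takes a point from camera to tool coordinates, whose origin is the TCP and whose axes are the flange's). Camera axes: x right, y up, looking along -z (the intrinsics and any distortion apply to the point x, -y, -z); pixel columns grow to the right and rows downward; lengths in mm; the calibration is good to about 2 mm. A picture is of the moment at which its call begins: read the wrist's pose just before it.
- ctrl.finish_job(): hands the job in; it is judged then, once.
Trained networks look in a picture, given as the dict that the camera call returned (one of the last four; its "shot" number tells which), for a name from the list of things; names that differ only in an ending like _2 or _b are one class to them, and where a whole thing is asked for, a point or a joint stands for the part that bears it (a point fixed in the world has none). Each returns a list of dicts, best first, with "score" (0 to 1); they miss things now and then, are a little off and sometimes report something else, mostly with a low value. They report only what shows in the picture. A call takes as long as a camera call.
- models.boxes_of(picture, name): "rect" ([left, top, right, bottom] in pixels, round what is visible of it).
The state is a dict: "clock": time; "qpos": joint angles; "qd": joint speeds; "tau": joint torques, N m; "eef_pos": TCP position; "tool_rot": TCP orientation; "force": force on the tool from outside, world axes, zero at the start; "torque": the same for the moment, N m; "width": finger opening in mm; "gripper_force": force on a finger pad.
Only numpy, scipy, OpenCV 4.12 (cv2) and the standard library are available. Lean on these libraries where they do the work, as an engineer would, in place of code of your own. Each camera call takes 0.05 s, during which the arm holds its last target. There are 200 camera calls.

### The job

Swing the heavy, free-running turntable round by pushing gently on its two black silicone pads until the stainless tumbler stands right under the tap's spout, and bring it to rest there without running it against its end stops; do not grip it, press on the deck or touch anything that rides on it. Let it stand still under the spout for some four seconds, then withdraw and leave it standing there. Keep the swing slower than a full turn in eight seconds, let nothing tip or slide off, and leave the other things on the bench alone.

Things in the scene. Friction and masses are not known exactly. Their poses are not given: they have to be found in the camera images.
- turntable (a joint): Angle (rad) of the grey round turntable about the upright axis through point hub, counter-clockwise from above positive; end stops at -1.45 and +1.45. It coasts: viscous friction 0.004 N m s/rad, dry 0.0008 N m. Moment of inertia with load 0.08 kg m2 nominal, may differ by a third.
- hub (a point): Centre of the turntable on the deck's top face, 40 mm above the bench (grey plastic disc, 440 mm across, 18 mm thick, 2.3 kg nominal). Its x and y axes turn with the turntable; the finger well lies on its -x side.
- well (a point): Point on the deck's top face midway between the two pads, 150 mm from hub along hub's -x axis; turns with the turntable, axes parallel to hub's. The finger well is the free space here: 150 mm between the pads' inner faces, which look at each other along the y axis, 75 mm either side.
- pad_left (a joint): Black silicone push pad on the +y side of the well, inner face at y = +75 mm; pushing it towards +y turns the turntable clockwise from above (negative). Face 40 mm wide (radially), 64 mm tall, from 4 mm above the deck; pad 18 mm thick, 30 g. Yields straight back on a spring of 80 N/m, 25 mm travel to a white hard stop. Joint value = how far it is pushed in (m, 0 = free).
- pad_right (a joint): Black silicone push pad on the -y side of the well, inner face at y = -75 mm; pushing it towards -y turns the turntable counter-clockwise (positive). Face 40 mm wide (radially), 64 mm tall, from 4 mm above the deck; pad 18 mm thick, 30 g. Yields straight back on a spring of 80 N/m, 25 mm travel to a white hard stop. Joint value = how far it is pushed in (m, 0 = free).
- tumbler: Stainless steel open tumbler, 110 mm tall, 70 mm across the mouth, 56 mm across the foot, 0.4 kg, standing loose on the deck about 125 mm from hub, on the far side from the well, left or right. Origin: centre of its underside, z axis up.
- spout (a point): Mouth of the steel filter-water tap that stands beyond the turntable; the mouth is 188 mm above the bench, about 125 mm from hub; the tap's top is 240 mm high. The tumbler belongs straight below it.
- container: Clear acrylic container with lid and grey latch, 76 x 76 x 78 mm, 0.5 kg, loose on the deck about 125 mm from hub. Origin: centre of its underside.
- snack_box: Lime green snack box, 94 x 134 x 50 mm, 0.6 kg, loose near the middle of the deck. Origin: centre of its underside.
- cup: Little black silicone cup, 58 mm across, 50 mm tall, loose on the deck between tumbler and container. Origin: centre of its underside.
- mug: Blue ceramic mug on the bench, 80 mm across, 90 mm tall. Origin: centre of its underside.
- jar: Amber glass jar with wooden cap on the bench, 76 mm across, 120 mm tall. Origin: centre of its underside.
- bowl: White ceramic bowl on the bench, 140 mm across, 60 mm tall. Origin: centre of its underside.
- oil: Green glass oil bottle on the bench, 60 mm across, 160 mm tall. Origin: centre of its underside.

How it is judged (in metres and radians):
On the way:
1. the tumbler stays under the spout (within 20 mm) with the turntable at rest (below 0.04 rad/s) for 3 s (horizontal distance between tumbler and spout below 0.02 m and velocity of joint turntable between -0.04 and 0.04 rad/s), for 3 s.
At the end, for the whole second after the job is handed in: The tumbler's centre is within 20 mm of straight below the spout, the turntable is slower than 0.04 rad/s, tumbler, container, snack box and cup stand upright on the deck, and the robot has let go (all of step 1 and angle between each of tumbler, container, snack_box, cup's own z axis and vertical below 0.2 rad and height (world z) of each of tumbler, container, snack_box, cup above 0.03 m); the robot touches nothing.
It fails at once if the turntable is pushed hard, slammed or gripped (more than 10 N from the robot) (contact force between any of the fingers, the arm and turntable above 10 N).
It fails at once if the robot touches the deck or what rides on it (more than 1 N) (contact force between any of the fingers, the arm and turntable_c0 above 1 N or contact force between any of the fingers, the arm and tumbler above 1 N or contact force between any of the fingers, the arm and container above 1 N or contact force between any of the fingers, the arm and snack_box above 1 N or contact force between any of the fingers, the arm and cup above 1 N).
It fails at once if the turntable swings faster than 1 rad/s or runs to within 0.05 rad of an end stop (value of joint turntable above 1.4 rad or value of joint turntable below -1.4 rad or velocity of joint turntable above 1 rad/s or velocity of joint turntable below -1 rad/s).
It fails at once if something on the deck tips (beyond 0.3 rad) or falls off (angle between any of tumbler, container, snack_box, cup's own z axis and vertical above 0.3 rad or height (world z) of any of tumbler, container, snack_box, cup below 0.02 m).
It fails at once if mug, jar, bowl or oil bottle is moved by more than 30 mm (distance of any of mug, jar, bowl, oil from where it was at the start of the episode above 0.03 m).
It also fails if it takes over 32 s, if anything falls off the work surface, if the arm or the gripper's body presses on something with over 40 N, if the wrist force passes 120 N, or if a joint passes its speed limit or range.

## Working session

There is one attempt and no reset: what is moved stays moved. The work goes in short steps, Python scripts to look and compute and a shell command to move; the robot and the scene stay as the last step left them, time stands still between calls to the robot, and variables do not carry over. Pictures are saved under pics/ and viewed, at most 10 in all, crops included, and the job is handed in when it is done.

```bash
ls; mkdir -p pics; cat > h.py <<'E'
import numpy as np, cv2
from cell import status, get_image, ctrl, models
def cloud(p):
    h,w=p["z_map"].shape; u,v=np.meshgrid(np.arange(w),np.arange(h))
    xd=(u-p["cx"])/p["fx"]; yd=(v-p["cy"])/p["fy"]; x,y=xd.copy(),yd.copy()
    for _ in range(10):
        s=1+p["k1"]*(x*x+y*y); x,y=xd/s,yd/s
    z=p["z_map"]; c=np.stack([x*z,-y*z,-z],-1)
    R=np.array(p["rotation"])
    if R.shape!=(3,3):
        from scipy.spatial.transform import Rotation
        R=Rotation.from_euler('xyz',R).as_matrix()
    return c@R.T+np.array(p["position"]), z>0
E
python3 - <<'E'
from h import *
s=status.read_state(); print(s["clock"],s["eef_pos"],s["tool_rot"],s["width"])
ims=[]
for n in("scene","side"):
    p=get_image(n); print(n,p["position"],p["rotation"],p["fx"],p["k1"])
    np.savez(f"{n}0.npz",**{k:v for k,v in p.items()})
    cv2.imwrite(f"pics/{n}0.png",p["color"][...,::-1])
    P,ok=cloud(p)
    for o in("hub","pad_left","pad_right","tumbler","spout","container","snack_box","cup","mug","jar","bowl","oil"):
        b=models.boxes_of(p,o)
        if b:
            l,t,r,d=[int(x) for x in b[0]["rect"]]; Q=P[t:d+1,l:r+1][ok[t:d+1,l:r+1]]
            print(n,o,[l,t,r,d],round(b[0]["score"],2),np.round(np.median(Q,0)))
E
```

```text
pics
0.0 [213.32779392 613.31287562 230.37670113] [-3.13964495e+00  2.83763040e-05  2.80683890e+00] 85.29347334713879
scene [1169.6881996  -194.67611193 1136.06188596] [0.55656943 0.00724985 1.25571654] 446.3415660798549 -0.07860923810825933
scene hub [220, 171, 378, 326] 0.7 [681. -16.  40.]
scene pad_left [291, 172, 302, 192] 0.59 [493.  36.  81.]
scene pad_right [237, 199, 249, 218] 0.72 [ 529. -130.   80.]
scene tumbler [263, 253, 298, 294] 0.61 [738. -89.  66.]
scene spout [317, 252, 375, 353] 0.74 [860.  33.  39.]
scene container [325, 231, 362, 272] 0.92 [748.  81. 116.]
scene snack_box [263, 210, 319, 252] 0.64 [635. -25.  88.]
scene cup [311, 273, 333, 295] 0.57 [797.   1.  62.]
scene mug [131, 194, 168, 239] 0.67 [ 434. -389.   24.]
scene jar [125, 248, 163, 287] 0.84 [ 620. -416.   78.]
scene bowl [402, 160, 448, 203] 0.71 [570. 425.  16.]
scene oil [368, 99, 393, 143] 0.74 [359. 370.  34.]
side [  46.63884384 -817.30006698 1162.29730669] [ 0.75485033 -0.00416555 -0.59083744] 521.2254039184842 -0.14908463999670557
side hub [225, 166, 377, 285] 0.91 [638. -55.  40.]
side pad_left [234, 211, 249, 230] 0.71 [493.  33.  78.]
side pad_right [276, 244, 295, 260] 0.77 [ 532. -131.   80.]
side tumbler [336, 184, 360, 226] 0.84 [ 760. -103.  106.]
side spout [332, 130, 381, 186] 0.89 [942.  58.  36.]
side container [285, 156, 320, 198] 0.66 [731.  69.  88.]
side snack_box [271, 193, 325, 240] 0.87 [635. -32.  70.]
side cup [327, 174, 345, 199] 0.57 [782.   2.  80.]
side mug [289, 321, 339, 369] 0.95 [ 454. -363.   11.]
side jar [367, 299, 397, 347] 0.75 [ 599. -433.   89.]
side oil [138, 148, 159, 199] 0.7 [354. 357.  41.]
```

```bash
python3 - <<'E'
from h import *
from scipy.optimize import least_squares
def L(n): 
    d=np.load(n+"0.npz",allow_pickle=True); return {k:d[k] for k in d.files}
def circ(Q,r=None):
    f=lambda a:np.hypot(Q[:,0]-a[0],Q[:,1]-a[1])-(a[2] if r is None else r)
    s=least_squares(f,[*Q[:,:2].mean(0),50 if r is None else r],loss="soft_l1",f_scale=3); return s.x.round(1)
for n in("scene","side"):
    p=L(n);P,ok=cloud(p);X,Y,Z=P[...,0],P[...,1],P[...,2]
    deck=ok&(abs(Z-40)<6)&(np.hypot(X-650,Y+30)<300)
    # deck rim: convex hull
    m=np.zeros(deck.shape,np.uint8);m[deck]=1
    m=cv2.morphologyEx(m,cv2.MORPH_OPEN,np.ones((3,3)))
    lab=cv2.connectedComponentsWithStats(m)[1:3]
    m=lab[0]==1+np.argmax(lab[1][1:,4])
    q=P[m][:,:2].astype(np.float32);hull=cv2.convexHull(q)[:,0]
    print(n,"deck",len(q),circ(hull),circ(hull,220.))
    boxes=dict(scene=dict(tum=[263,253,298,294],cup=[311,273,333,295],con=[325,231,362,272],pl=[285,168,306,196],pr=[232,195,253,222]),side=dict(tum=[336,184,360,226],cup=[327,174,345,199],con=[285,156,320,198],pl=[230,207,253,234],pr=[272,240,299,264]))[n]
    for k,(l,t,r,d) in boxes.items():
        Q=P[t:d+1,l:r+1][ok[t:d+1,l:r+1]]
        if k=="tum":
            A=Q[(Q[:,2]>138)&(Q[:,2]<158)];print(k,len(A),A[:,:2].min(0),A[:,:2].max(0),circ(A,34.))
        elif k=="pl" or k=="pr":
            A=Q[(Q[:,2]>102)&(Q[:,2]<116)];print(k,len(A),A.mean(0).round(),A.min(0).round(),A.max(0).round())
    A=P[ok&(Z>150)&(X>650)&(np.hypot(X-740,Y+90)>60)&(X<1000)&(abs(Y)<300)]
    for z in range(150,250,10):
        B=A[(A[:,2]>=z)&(A[:,2]<z+10)]
        if len(B):print("tap",z,len(B),B.min(0).round(),B.max(0).round(),np.median(B,0).round())
a=cv2.resize(L("scene")["color"][90:370,120:460,::-1],None,fx=2.3,fy=2.1,interpolation=cv2.INTER_CUBIC);cv2.imwrite("pics/a.png",a)
a=cv2.resize(L("side")["color"][110:300,190:420,::-1],None,fx=3.3,fy=3,interpolation=cv2.INTER_CUBIC);cv2.imwrite("pics/b.png",a)
E
```

```text
scene deck 12539 [658.1 -14.8 218.9] [657.8 -14.5 220. ]
tum 209 [ 716.83945226 -131.3331667 ] [788.26402456 -62.03296207] [753.7 -96.9  34. ]
pl 78 [495.  36. 107.] [472.  25. 102.] [513.  46. 113.]
pr 88 [ 528. -128.  107.] [ 507. -140.  102.] [ 547. -117.  112.]
tap 150 21 [934.  -0. 150.] [955.  20. 160.] [950.   4. 153.]
tap 160 16 [938.  -0. 160.] [954.  18. 170.] [950.   4. 167.]
tap 170 16 [934.  -0. 170.] [955.  19. 179.] [952.   6. 174.]
tap 180 21 [793.  -4. 180.] [955.  21. 190.] [951.   4. 185.]
tap 190 40 [784. -16. 190.] [954.  24. 200.] [945.   2. 196.]
tap 200 95 [768. -16. 200.] [955.  28. 210.] [943.   6. 204.]
tap 210 50 [775. -14. 210.] [948.  22. 220.] [938.   9. 215.]
tap 220 111 [780. -12. 220.] [941.  21. 230.] [924.   4. 227.]
tap 230 475 [785. -11. 230.] [934.  19. 240.] [863.   3. 236.]
tap 240 70 [808.  -4. 240.] [907.  14. 244.] [861.   4. 241.]
side deck 8743 [659.7 -15.4 219.2] [659.7 -15.2 220. ]
tum 185 [ 720.38907252 -132.69079471] [792.40649247 -60.67467222] [755.6 -96.4  34. ]
pl 73 [496.  36. 106.] [476.  24. 102.] [515.  47. 112.]
pr 94 [ 529. -130.  106.] [ 509. -172.  102.] [ 548. -116.  113.]
tap 150 21 [931.  -1. 150.] [950.  20. 159.] [935.   5. 155.]
tap 160 22 [930.  -1. 160.] [952.  19. 170.] [935.   5. 165.]
tap 170 23 [927.   1. 170.] [948.  24. 180.] [935.   7. 175.]
tap 180 34 [772. -14. 180.] [953.  18. 190.] [932.   6. 186.]
tap 190 50 [771. -15. 190.] [962.  28. 200.] [929.   1. 195.]
tap 200 63 [771. -16. 200.] [956.  18. 210.] [786.   1. 204.]
tap 210 34 [779. -13. 211.] [947.  13. 220.] [791.   1. 215.]
tap 220 83 [779. -13. 220.] [935.  22. 230.] [823.  -3. 227.]
tap 230 189 [787. -12. 230.] [935.  18. 240.] [848.   0. 236.]
tap 240 47 [806.  -8. 240.] [907.  12. 245.] [861.   3. 241.]
```

View pics/a.png

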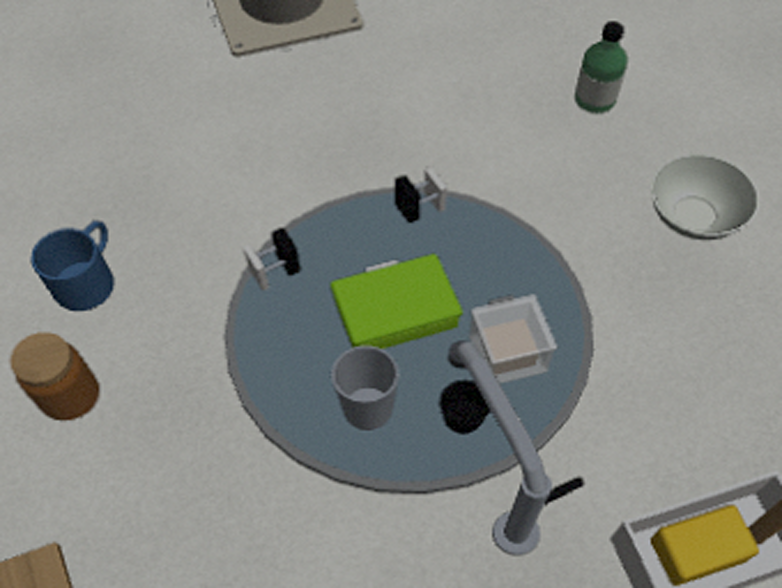

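View pics/b.png

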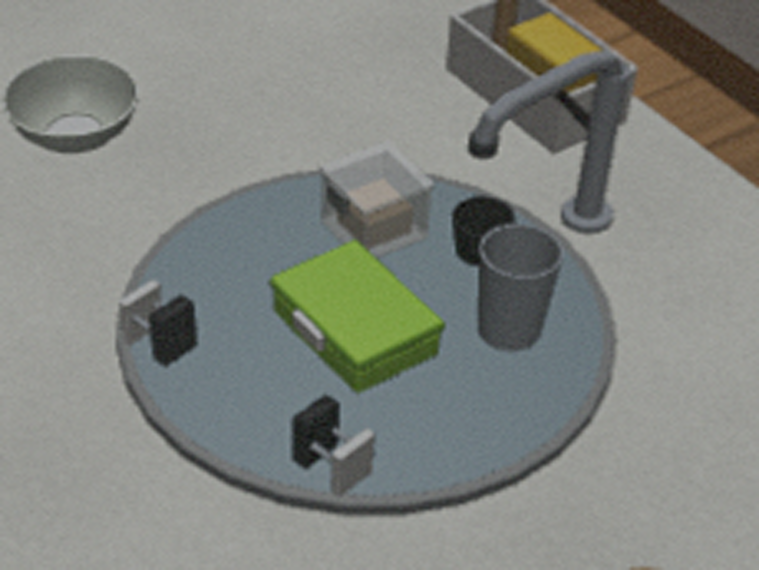

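The pictures show the tumbler right of the tap (crop a about (365,385)), and the well on the robot side between the pads at (285,252) and (407,198). 

- Hub is about (659,-15), with the hub x axis at about 0.205 rad.
- Tumbler is at about (755,-97) and spout at about (783,-1), both at radius about 125, which fits the given sizes.
- The turntable therefore needs about +0.82 rad.

The gripper stays open (114 mm over its backs in the 150 mm well). I'll move above the well with it aligned.

```bash
python3 -m handwheel '[{"delta_pos":[1.2,-2.64,0],"yaw":-0.104},{"delta_pos":[1.2,-2.64,0],"yaw":-0.104},{"delta_pos":[1.2,-2.64,0],"yaw":-0.104},{"delta_pos":[1.2,-2.64,0],"yaw":-0.104},{"delta_pos":[1.2,-2.64,0],"yaw":-0.104},{"delta_pos":[1.2,-2.64,0],"yaw":-0.104},{"delta_pos":[1.2,-2.64,0],"yaw":-0.104},{"delta_pos":[1.2,-2.64,0],"yaw":-0.104},{"delta_pos":[1.2,-2.64,0],"yaw":-0.104},{"delta_pos":[1.2,-2.64,0],"yaw":-0.104}]' 1
python3 -m handwheel '[{"delta_pos":[1.2,-2.64,0],"yaw":-0.104},{"delta_pos":[1.2,-2.64,0],"yaw":-0.104},{"delta_pos":[1.2,-2.64,0],"yaw":-0.104},{"delta_pos":[1.2,-2.64,0],"yaw":-0.104},{"delta_pos":[1.2,-2.64,0],"yaw":-0.104},{"delta_pos":[1.2,-2.64,0],"yaw":-0.104},{"delta_pos":[1.2,-2.64,0],"yaw":-0.104},{"delta_pos":[1.2,-2.64,0],"yaw":-0.104},{"delta_pos":[1.2,-2.64,0],"yaw":-0.104},{"delta_pos":[1.2,-2.64,0],"yaw":-0.104}]'
python3 -m handwheel '[{"delta_pos":[1.2,-2.64,0],"yaw":-0.104},{"delta_pos":[1.2,-2.64,0],"yaw":-0.104},{"delta_pos":[1.2,-2.64,0],"yaw":-0.104},{"delta_pos":[1.2,-2.64,0],"yaw":-0.104},{"delta_pos":[1.2,-2.64,0],"yaw":-0.104},{"delta_pos":[0,0,0],"yaw":0},{"delta_pos":[0,0,0],"yaw":0}]'
cat > meas.py <<'E'
from h import *
from scipy.optimize import least_squares
H=np.array([658.8,-15.]); S=np.array([783.,-1.])
def meas(name="scene"):
    s=status.read_state(); p=get_image(name); P,ok=cloud(p); Z=P[...,2]
    c=p["color"].astype(int); r=np.hypot(P[...,0]-H[0],P[...,1]-H[1])
    lime=ok&(c[...,1]>c[...,2]+50)&(c[...,1]>c[...,0]+15)&(r<200)&(Z>84)&(Z<100)
    q=P[lime][:,:2].astype(np.float32); (x,y),(w,h),a=cv2.minAreaRect(q)
    a=np.deg2rad(a+(90 if w>h else 0)); a=(a+np.pi/4)%np.pi-np.pi/4   # short side direction, hub x-ish
    grey=(c.max(-1)-c.min(-1)<40)
    A=P[ok&grey&(Z>130)&(Z<156)&(r>80)&(r<185)&(P[...,0]>660)]
    best=None
    phi=np.arctan2(A[:,1]-H[1],A[:,0]-H[0])
    best=[9e9,None]
    for f0 in np.arange(-1,.6,.1):
        c0=H+126*np.array([np.cos(f0),np.sin(f0)])
        B=A[np.hypot(*(A[:,:2]-c0).T)<60]
        if len(B)<40: continue
        z=least_squares(lambda v:np.hypot(*(B[:,:2]-v).T)-34,c0,loss="cauchy",f_scale=2)
        n=-np.sum(abs(z.fun)<4)
        if n<best[0]: best=[n,z.x]
    t=best[1]; 
    e=s["eef_pos"]; yaw=s["tool_rot"][2]
    print("t",round(s["clock"],2),"box",round(a,3),(round(x,1),round(y,1)),sorted((round(w),round(h))),"tum",None if t is None else (t.round(1),round(np.arctan2(*(t-H)[::-1]),3),"d",round(float(np.hypot(*(t-S))),1)),"tcp",np.round(e,1),round(yaw,3),"tool ang",round(np.arctan2(*(H-np.array(e[:2]))[::-1]),3),"r",round(float(np.hypot(*(H-np.array(e[:2])))),1),"F",np.round(s["force"],1))
    return p
if __name__=="__main__": meas()
E
python3 meas.py
```

```text
clock: 2.13
eef_pos: [334.0, 348.8, 231.6]
tool_rot: [3.141, -0.001, 1.762]
force: [-0.8, 0.1, -0.1]
width: 85.0
gripper_force: 0.0
clock: 2.97
eef_pos: [454.1, 84.8, 231.6]
tool_rot: [-3.142, -0.001, 0.722]
force: [0.2, -0.3, 0.1]
width: 85.7
gripper_force: 0.0
clock: 3.55
eef_pos: [513.9, -47.7, 231.4]
tool_rot: [3.141, -0.0, 0.204]
force: [-0.5, 0.9, 0.4]
width: 85.6
gripper_force: 0.0
t 3.55 box 0.02 (639.5, -25.7) [93, 133] tum (array([754. , -97.1]), np.float64(-0.712), 'd', 100.4) tcp [513.9 -47.7 231.4] 0.204 tool ang 0.222 r 148.6 F [-0.5  0.9  0.4]
```

```bash
python3 -m handwheel '[{"delta_pos":[0,0,-3.4],"yaw":0},{"delta_pos":[0,0,-3.4],"yaw":0},{"delta_pos":[0,0,-3.4],"yaw":0},{"delta_pos":[-0.1,0.1,-3.4],"yaw":0},{"delta_pos":[0,0,-3.3],"yaw":0},{"delta_pos":[0,0,0],"yaw":0}]'
python3 - <<'E'
from meas import *
meas(); p=get_image("side")
cv2.imwrite("pics/c.png",cv2.resize(p["color"][110:300,190:420,::-1],None,fx=3.3,fy=3,interpolation=cv2.INTER_CUBIC))
E
```

```text
clock: 4.1
eef_pos: [508.4, -42.1, 57.7]
tool_rot: [-3.137, 0.009, 0.21]
force: [-1.9, 0.1, 0.3]
width: 85.2
gripper_force: 0.0
t 4.1 box 0.013 (639.1, -25.5) [94, 133] tum (array([754.1, -97. ]), np.float64(-0.71), 'd', 100.2) tcp [508.4 -42.1  57.7] 0.21 tool ang 0.178 r 152.8 F [-1.9  0.1  0.3]
```

View pics/c.png

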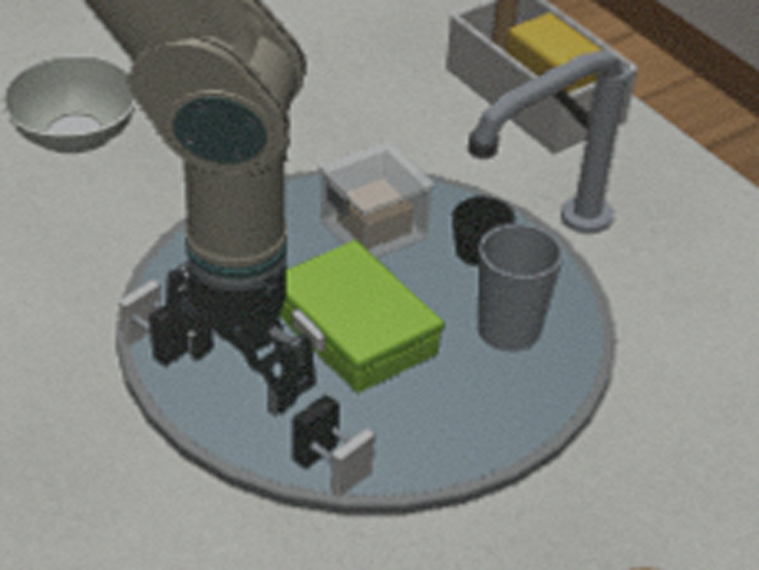

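The gripper stands between the pads, clear of box and deck. Next I push the right pad by moving at constant speed along the arc.

```bash
python3 -m handwheel '[{"delta_pos":[0.06,-0.33,0],"yaw":0.018},{"delta_pos":[0.06,-0.33,0],"yaw":0.022},{"delta_pos":[0.07,-0.33,0],"yaw":0.022},{"delta_pos":[0.08,-0.32,0],"yaw":0.022},{"delta_pos":[0.08,-0.32,0],"yaw":0.022},{"delta_pos":[0.09,-0.32,0],"yaw":0.022}]'
python3 meas.py
python3 -m handwheel '[{"delta_pos":[0.10,-0.32,0],"yaw":0.022},{"delta_pos":[0.10,-0.32,0],"yaw":0.022},{"delta_pos":[0.11,-0.31,0],"yaw":0.022},{"delta_pos":[0.12,-0.31,0],"yaw":0.022}]'
python3 meas.py
```

```text
clock: 4.7
eef_pos: [517.3, -65.0, 62.9]
tool_rot: [3.141, -0.001, 0.337]
force: [-0.2, 0.5, -0.4]
width: 85.7
gripper_force: 0.1
t 4.7 box 0.018 (638.9, -25.4) [94, 133] tum (array([754.1, -96.8]), np.float64(-0.709), 'd', 100.1) tcp [517.3 -65.   62.9] 0.337 tool ang 0.34 r 150.1 F [-0.2  0.5 -0.4]
clock: 5.08
eef_pos: [521.4, -77.4, 62.2]
tool_rot: [-3.142, -0.0, 0.425]
force: [1.0, 1.2, -0.9]
width: 85.8
gripper_force: 0.3
t 5.08 box 0.081 (640.4, -27.1) [93, 133] tum (array([759.1, -90.4]), np.float64(-0.644), 'd', 92.5) tcp [521.4 -77.4  62.2] 0.425 tool ang 0.426 r 150.9 F [ 1.   1.2 -0.9]
```

```bash
python3 -m handwheel '[{"delta_pos":[0.14,-0.30,0],"yaw":0.022},{"delta_pos":[0.14,-0.30,0],"yaw":0.022},{"delta_pos":[0.15,-0.30,0],"yaw":0.022},{"delta_pos":[0.16,-0.29,0],"yaw":0.022}]'
python3 meas.py
python3 -m handwheel '[{"delta_pos":[0.16,-0.29,0],"yaw":0.022},{"delta_pos":[0.17,-0.28,0],"yaw":0.022},{"delta_pos":[0.18,-0.28,0],"yaw":0.022}]'
python3 meas.py
```

```text
clock: 5.47
eef_pos: [527.3, -89.6, 62.3]
tool_rot: [3.141, -0.0, 0.513]
force: [0.4, 0.4, -0.2]
width: 85.3
gripper_force: 0.0
t 5.47 box 0.221 (641.8, -29.7) [92, 134] tum (array([768.8, -75. ]), np.float64(-0.499), 'd', 75.4) tcp [527.3 -89.6  62.3] 0.513 tool ang 0.516 r 151.1 F [ 0.4  0.4 -0.2]
clock: 5.77
eef_pos: [532.4, -97.8, 62.3]
tool_rot: [-3.142, 0.0, 0.579]
force: [-0.2, 0.2, 0.2]
width: 85.1
gripper_force: 0.0
t 5.77 box 0.342 (643.9, -31.1) [92, 135] tum (array([775. , -61.8]), np.float64(-0.383), 'd', 61.3) tcp [532.4 -97.8  62.3] 0.579 tool ang 0.58 r 151.1 F [-0.2  0.2  0.2]
```

```bash
python3 -m handwheel '[{"delta_pos":[0.16,-0.23,0],"yaw":0.019},{"delta_pos":[0.16,-0.23,0],"yaw":0.019},{"delta_pos":[0.16,-0.22,0],"yaw":0.019},{"delta_pos":[0.17,-0.22,0],"yaw":0.018},{"delta_pos":[0.17,-0.22,0],"yaw":0.018},{"delta_pos":[0.18,-0.21,0],"yaw":0.018}]'
python3 meas.py
```

```text
clock: 6.32
eef_pos: [542.4, -111.1, 62.3]
tool_rot: [3.142, -0.0, 0.689]
force: [0.3, -0.6, -0.6]
width: 85.2
gripper_force: 0.0
t 6.32 box 0.54 (647.5, -33.5) [91, 134] tum (array([781.8, -37.6]), np.float64(-0.182), 'd', 36.6) tcp [ 542.4 -111.1   62.3] 0.689 tool ang 0.69 r 150.9 F [ 0.3 -0.6 -0.6]
```

```bash
python3 -m handwheel '[{"delta_pos":[0.18,-0.22,0],"yaw":0.019},{"delta_pos":[0.19,-0.22,0],"yaw":0.019},{"delta_pos":[0.19,-0.21,0],"yaw":0.019},{"delta_pos":[0.19,-0.21,0],"yaw":0.018},{"delta_pos":[0.19,-0.20,0],"yaw":0.018}]'
python3 meas.py
python3 -m handwheel '[{"delta_pos":[0.16,-0.17,0],"yaw":0.016},{"delta_pos":[0.17,-0.16,0],"yaw":0.016},{"delta_pos":[0.17,-0.16,0],"yaw":0.016}]'
python3 meas.py
```

```text
clock: 6.78
eef_pos: [551.9, -121.7, 62.3]
tool_rot: [3.142, 0.0, 0.783]
force: [-0.3, 1.2, -0.4]
width: 85.1
gripper_force: 0.0
t 6.78 box 0.71 (650.0, -35.3) [92, 134] tum (array([783.3, -15.1]), np.float64(-0.001), 'd', 14.1) tcp [ 551.9 -121.7   62.3] 0.783 tool ang 0.784 r 151.1 F [-0.3  1.2 -0.4]
clock: 7.08
eef_pos: [556.9, -126.6, 62.3]
tool_rot: [3.141, 0.0, 0.83]
force: [0.6, -0.1, -0.1]
width: 85.7
gripper_force: 0.2
t 7.08 box 0.795 (651.7, -35.8) [92, 135] tum (array([782.7,  -4.3]), np.float64(0.086), 'd', 3.3) tcp [ 556.9 -126.6   62.3] 0.83 tool ang 0.831 r 151.2 F [ 0.6 -0.1 -0.1]
```

```bash
python3 -m handwheel '[{"delta_pos":[0.17,-0.16,0],"yaw":0.016},{"delta_pos":[0.17,-0.15,0],"yaw":0.016},{"delta_pos":[0.18,-0.15,0],"yaw":0.016}]'
python3 meas.py
```

```text
clock: 7.38
eef_pos: [562.0, -131.0, 62.3]
tool_rot: [-3.141, -0.0, 0.879]
force: [-0.4, -0.4, 0.1]
width: 85.4
gripper_force: 0.1
t 7.38 box 0.822 (652.5, -36.2) [91, 135] tum (array([782.2,  -1.8]), np.float64(0.107), 'd', 1.1) tcp [ 562.  -131.    62.3] 0.879 tool ang 0.875 r 151.1 F [-0.4 -0.4  0.1]
```

```bash
python3 -m handwheel '[{"delta_pos":[0.59,-0.47,0],"yaw":0.05},{"delta_pos":[0.61,-0.44,0],"yaw":0.05},{"delta_pos":[0.40,-0.28,0],"yaw":0.033},{"delta_pos":[0,0,0],"yaw":0}]'
python3 meas.py
python3 -m handwheel '[{"delta_pos":[0,0,0],"yaw":0},{"delta_pos":[0,0,0],"yaw":0},{"delta_pos":[0,0,0],"yaw":0},{"delta_pos":[0,0,0],"yaw":0},{"delta_pos":[0,0,0],"yaw":0}]'
python3 meas.py
```

```text
clock: 7.77
eef_pos: [578.7, -143.7, 62.4]
tool_rot: [3.14, -0.0, 1.01]
force: [0.3, 0.2, 0.0]
width: 85.7
gripper_force: 0.0
t 7.77 box 0.816 (652.4, -36.0) [92, 134] tum (array([782.1,  -1.5]), np.float64(0.109), 'd', 1.1) tcp [ 578.7 -143.7   62.4] 1.01 tool ang 1.014 r 151.6 F [0.3 0.2 0. ]
clock: 8.23
eef_pos: [577.7, -142.7, 62.3]
tool_rot: [-3.141, -0.0, 1.01]
force: [0.3, 0.0, 0.3]
width: 85.6
gripper_force: 0.0
t 8.23 box 0.828 (652.9, -36.1) [91, 134] tum (array([782.1,  -1.2]), np.float64(0.111), 'd', 0.9) tcp [ 577.7 -142.7   62.3] 1.01 tool ang 1.005 r 151.2 F [0.3 0.  0.3]
```

It has come to rest, centred to about 1 mm. I'll let it stand for about 4 s.

```bash
python3 -m handwheel '[{"yaw":0,"delta_pos":[0,0,0]},{"yaw":0,"delta_pos":[0,0,0]},{"yaw":0,"delta_pos":[0,0,0]},{"yaw":0,"delta_pos":[0,0,0]},{"yaw":0,"delta_pos":[0,0,0]},{"yaw":0,"delta_pos":[0,0,0]},{"yaw":0,"delta_pos":[0,0,0]},{"yaw":0,"delta_pos":[0,0,0]},{"yaw":0,"delta_pos":[0,0,0]},{"yaw":0,"delta_pos":[0,0,0]}]' >/dev/null
python3 meas.py
python3 -m handwheel '[{"yaw":0,"delta_pos":[0,0,0]},{"yaw":0,"delta_pos":[0,0,0]},{"yaw":0,"delta_pos":[0,0,0]},{"yaw":0,"delta_pos":[0,0,0]},{"yaw":0,"delta_pos":[0,0,0]},{"yaw":0,"delta_pos":[0,0,0]},{"yaw":0,"delta_pos":[0,0,0]},{"yaw":0,"delta_pos":[0,0,0]},{"yaw":0,"delta_pos":[0,0,0]},{"yaw":0,"delta_pos":[0,0,0]}]' >/dev/null
python3 -m handwheel '[{"yaw":0,"delta_pos":[0,0,0]},{"yaw":0,"delta_pos":[0,0,0]},{"yaw":0,"delta_pos":[0,0,0]},{"yaw":0,"delta_pos":[0,0,0]},{"yaw":0,"delta_pos":[0,0,0]},{"yaw":0,"delta_pos":[0,0,0]},{"yaw":0,"delta_pos":[0,0,0]},{"yaw":0,"delta_pos":[0,0,0]},{"yaw":0,"delta_pos":[0,0,0]},{"yaw":0,"delta_pos":[0,0,0]}]' >/dev/null
python3 -m handwheel '[{"yaw":0,"delta_pos":[0,0,0]},{"yaw":0,"delta_pos":[0,0,0]},{"yaw":0,"delta_pos":[0,0,0]},{"yaw":0,"delta_pos":[0,0,0]},{"yaw":0,"delta_pos":[0,0,0]},{"yaw":0,"delta_pos":[0,0,0]},{"yaw":0,"delta_pos":[0,0,0]},{"yaw":0,"delta_pos":[0,0,0]},{"yaw":0,"delta_pos":[0,0,0]},{"yaw":0,"delta_pos":[0,0,0]}]' >/dev/null
python3 - <<'E'
from meas import *
meas();p=get_image("side")
cv2.imwrite("pics/d.png",cv2.resize(p["color"][110:300,190:420,::-1],None,fx=3.3,fy=3,interpolation=cv2.INTER_CUBIC))
E
```

```text
t 9.12 box 0.826 (652.7, -36.6) [92, 134] tum (array([782.2,  -1.2]), np.float64(0.112), 'd', 0.8) tcp [ 577.9 -142.9   62.3] 1.01 tool ang 1.007 r 151.4 F [0.2 0.3 0.1]
t 11.67 box 0.818 (652.4, -36.0) [92, 136] tum (array([782.1,  -1.1]), np.float64(0.112), 'd', 0.9) tcp [ 577.9 -142.9   62.3] 1.01 tool ang 1.006 r 151.3 F [0.8 0.3 0.5]
```

View pics/d.png

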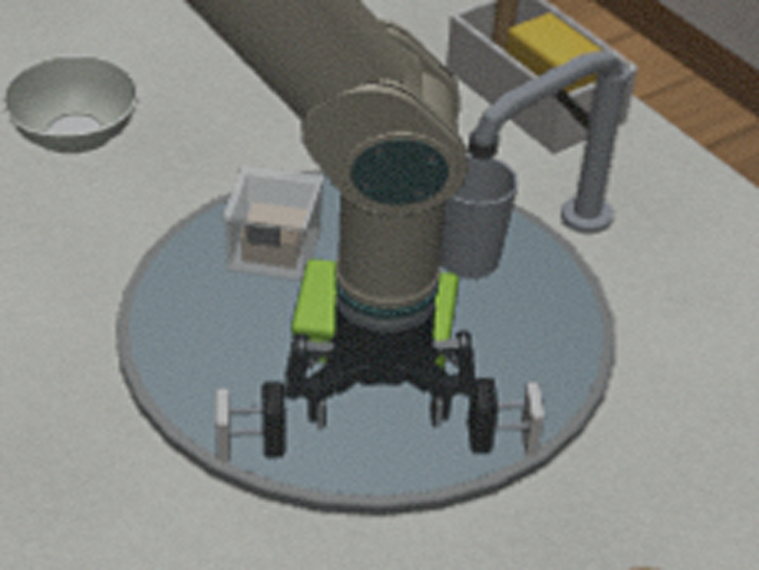

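The tumbler (crop (480,225)) is under the spout (480,150), with the fingers centred and clear of both pads. Now I lift straight out.

```bash
python3 -m handwheel '[{"yaw":0,"delta_pos":[0,0,1]},{"yaw":0,"delta_pos":[0,0,1.5]},{"yaw":0,"delta_pos":[0,0,2]},{"yaw":0,"delta_pos":[0,0,2]},{"yaw":0,"delta_pos":[0,0,2.5]},{"yaw":0,"delta_pos":[0,0,2.5]},{"yaw":0,"delta_pos":[0,0,2.5]},{"yaw":0,"delta_pos":[0,0,2]},{"yaw":0,"delta_pos":[0,0,0]},{"yaw":0,"delta_pos":[0,0,0]}]'
python3 meas.py
python3 -m handwheel '[{"yaw":0,"delta_pos":[0,0,0]},{"yaw":0,"delta_pos":[0,0,0]},{"yaw":0,"delta_pos":[0,0,0]},{"yaw":0,"delta_pos":[0,0,0]},{"yaw":0,"delta_pos":[0,0,0]},{"yaw":0,"delta_pos":[0,0,0]}]'
python3 meas.py
```

```text
clock: 12.6
eef_pos: [578.5, -143.1, 224.1]
tool_rot: [3.139, -0.001, 1.01]
force: [-0.6, 0.5, -0.8]
width: 85.9
gripper_force: 0.0
t 12.6 box 0.83 (652.7, -36.4) [92, 133] tum (array([782.2,  -1.3]), np.float64(0.11), 'd', 0.9) tcp [ 578.5 -143.1  224.1] 1.01 tool ang 1.011 r 151.2 F [-0.6  0.5 -0.8]
clock: 13.15
eef_pos: [577.7, -142.9, 222.0]
tool_rot: [-3.141, 0.0, 1.01]
force: [-0.6, 0.6, -0.1]
width: 85.1
gripper_force: 0.0
t 13.15 box 0.824 (651.9, -35.9) [91, 135] tum (array([782.2,  -1.3]), np.float64(0.111), 'd', 0.9) tcp [ 577.7 -142.9  222. ] 1.01 tool ang 1.006 r 151.4 F [-0.6  0.6 -0.1]
```

```bash
python3 -c "from cell import ctrl; print(ctrl.finish_job())"
```

```text
the job is handed in; nothing more can be done
None
```

The tumbler stands about 1 mm (by camera) from straight below the spout and the turntable is at rest; the gripper is lifted clear and the job was handed in at 13.2 s, with no verdict returned.

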